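Clamp the small polish tin with the crank

ROBOT

A 6-joint arm with a two-finger parallel gripper is mounted at the origin on the work surface. World frame = base frame: x ahead of the robot, y to its left, z up, the work surface at z = 0. Lengths are in m, angles in degrees, forces in N, time in s.
With the tool pointing down it reaches from about 0.4 to 0.825 m from the base axis. Payload 7 kg.
Tool frame: the origin (TCP) lies at the very end of the fingers, on their centre line; the grasp point (between the pads) lies 19 mm behind it (ctrl.tcp_to_grasp is the distance from the TCP to the grasp point, in m); z points along the fingers, x is the direction in which the jaws open and shut, and the axes are right-handed (so a half turn about z gives the same grasp; the last joint's range is limited). The gripper opens to 88 mm and grips with 3 to 60 N. Pads are 19 mm wide; open, the fingers measure 130 mm over their backs; the gripper's body (78 mm by 193 mm) begins 47 mm behind the grasp point.
Start: joints at [-57.577, 20.546, 0.682, 0, -70.136, -16.507], TCP at [0.185, -0.649, 0.227] pointing down, gripper open.
Joint ranges: [-176.03, 176.03], [-82.01, 121.73], [-58.28, 71.71], [-173.87, 95.51], [-174.79, -0.11], [-173.66, 173.66]. Speed limits (degrees/s): [136.94, 136.94, 172.46, 180, 180, 180].

INTERFACE

Orientations are given as [roll, pitch, yaw] about the fixed x, y, z axes, in that order (R = Rz(yaw) Ry(pitch) Rx(roll)).
In Python, from plant import sensors, vision, ticket, ctrl gives the robot as it stands. The module is installed in compiled form; this text tells all that it offers.
- The arm moves only by the tool drive_tool, never from a script. Its argument "moves" is a list of rows, each a list of 6 numbers: the shift along the tool's x, y, z in units of 0.15 m (1.0 is 0.15 m), then the turn, a rotation vector about the tool's x, y, z in units of 60 degrees (1.0 is 60 degrees). In form: [[dx, dy, dz, rx, ry, rz], ...]. A call has 1 to 8 rows; each row is the pose to reach, as a shift and turn from the pose measured when the call began, along the tool's axes at that moment; what a row does not reach only later rows make up. A row lasts 1/10 s, in which the tool goes at most 50 mm and 8.59 degrees, less where a joint would pass 70% of its speed; a pose out of reach is approached as far as the arm can. A call with a number of a shift or a turn outside -1 to 1 is refused whole. A call with a gripper value outside its range is refused whole. "fingers" is the opening, from -1 (shut) to 1 (fully open), set as the call begins (left out, the last holds). The fingers move at their own pace and stop on an object; the grip force is fixed at half the most. Time passes only in rows, so rows that repeat a pose let the fingers close. It gives the time, the measured TCP pose, the force and the opening at its end, in the units of the state.
- sensors.get_obs(): the state, without advancing time (a new reading comes with each control period).
- vision.snapshot(name): name is "side" or "top"; returns a dict with "pixels" (480x640x3 uint8, red, green, blue), "fx", "fy", "cx", "cy" (pixels), "R" (3x3) and "t" (3): a world point X has camera coordinates R X + t. Camera axes: x right, y down, z forward; pixel columns grow to the right and rows downward; lengths in m; the calibration is good to about 2 mm. A picture is of the moment at which its call begins. There is no depth.
- ticket.close_job(): hands the job in, once; it reports no verdict.
The state is a dict: "clock": time; "joint_pos": joint angles; "qvel": joint speeds; "tau": joint torques, N m; "tool_pos": TCP position; "orientation": TCP orientation; "force": force on the tool from outside, world axes, zero at the start; "moment": the same for the moment, N m; "opening": finger opening in m.
Only numpy, scipy, OpenCV 4.12 (cv2) and the standard library are available. Lean on these libraries where they do the work, as an engineer would, in place of code of your own. Each camera call takes 0.05 s, during which the arm holds its last target.

TASK

Stand the smaller of the two round tins upright on the clamp's bed between the vee and the padded jaw, and let it go. Then take the crank by its loose sleeve and wind it clockwise, keeping hold of the sleeve as long as the crank turns, until the jaw has pushed the tin home into the vee and the crank has gone clearly stiffer (the jaw bearing on the tin with about 19 N, never over 38 N, which would dent it). Then let go and leave it clamped, with all the other things left where they are.

Things in the scene. Friction and masses are not known exactly. Their poses are not given: they have to be found in the camera images.
- small_tin_mid (a point): Centre (half-way up) of the smaller closed round steel tin: 54 mm across, 34 mm high, about 110 g, standing upright and loose on the table; z along the tin's axis. The tin to be clamped.
- big_tin_mid (a point): Centre (half-way up) of the larger closed round steel tin, 76 mm across and 40 mm high; a bystander.
- vee_seat (a point): Where the small tin's centre lies, 27 mm above the table, when it stands on the clamp's bed home in the vee. x axis along the clamp from the vee to the jaw and crank (crank axis 175 mm along +x), z up. At the start the jaw's pad is at least 65 mm from here on the +x side; wound on, the pad pushes the tin along the bed into the vee by itself.
- vee: Steel vee at the clamp's -x end: a 120 degree trough open to +x, 60 mm wide, top 46 mm above the table. Origin under the seat at table height, axes as vee_seat; its tips lie 17 mm to -x and 26 mm to either side of the seat. It is sprung, giving way along -x by 1 mm for each 8 N.
- jaw: Sliding steel jaw, 56 mm wide, 52 high, on a rack and pinion: 10 mm towards the vee per radian of the crank; 1 N on its pad adds 0.01 N m at the crank. Origin at its front face at table height, axes as vee_seat. Its black rubber pad stands out 12 to 22 mm in front of that face, screwed to a different amount at each start, not measured, firm under load.
- crank_axis (a point): Point on the crank's vertical axis, 125 mm above the table (level with the sleeve's middle), over the grey gearbox. The crank's steel arm, top 96 mm above the table, carries the sleeve 50 mm from the axis. Nothing but sleeve and pin stands above 99 mm there.
- sleeve_mid (a point): Middle of the crank's upright wooden sleeve, 26 mm across, 50 mm long (100 to 150 mm above the table; a steel cap ends at 156). It spins freely on its pin, so the hand need not turn. The crank's dry friction takes 8.4 N at the sleeve to turn, even unloaded, and holds it where it is left, also when clamped. Each newton of jaw on tin adds 0.2 N at the sleeve.
- sleeve: The same sleeve; origin at its lower end, 100 mm above the table, on its axis; z up.
- crank (a joint): Angle of the crank in rad, growing clockwise seen from above (the clamping direction). At 0 the arm points along +x of vee_seat (away from the vee); it starts between -1 and 1, and the pad meets a tin in the vee somewhere between 5.1 and 6.3.
- brush: Bystander: wooden shoe brush with black bristles, 160 x 50 x 40 mm, origin at its underside.
- dauber: Bystander: small red plastic dauber standing upright, 38 mm across, 58 mm high, origin at its underside.
- shoehorn: Bystander: flat stainless shoehorn about 180 mm long, lying flat, origin at its underside.
- glass_jar: Bystander: amber glass jar with a steel lid, 62 mm across, 76 mm high, origin at its underside.
- scraper: Bystander: small welt scraper with a wooden handle, 130 mm long, lying flat, origin at its underside.
- clamp: The clamp's grey painted steel base, screwed to the table: 270 mm long (x), 90 wide, 10 high; its flat top is the bed, without side walls. Origin under its middle at table height, axes as vee_seat.

How it is judged (in metres and radians):
On the way, in this order (a step that is already met when the one before it is completed fails the run):
1. the small tin stands upright on the clamp's bed between vee and jaw (centre at most 20 mm off the clamp's middle line), let go (x of small_tin_mid in the frame of vee_seat between -0.006 and 0.055 m and y of small_tin_mid in the frame of vee_seat between -0.02 and 0.02 m and z of small_tin_mid in the frame of vee_seat below 0.003 m and angle between small_tin_mid's own z axis and vertical below 0.1 rad and contact force between the fingers and anything else below 0.1 N), for 0.2 s.
2. with the sleeve held, the jaw has been wound onto the tin and bears on it with over 10 N (contact force between the fingers and sleeve above 0.5 N and contact force between jaw and small_tin above 10 N), for 0.1 s.
At the end, for the whole second after the job is handed in: The small tin stands upright on the bed, home in the vee (centre within 8 mm of the seat), the jaw bearing on it with 10 to 28 N; the crank is at rest and let go (horizontal distance between small_tin_mid and vee_seat below 0.008 m and z of small_tin_mid in the frame of vee_seat below 0.003 m and angle between small_tin_mid's own z axis and vertical below 0.1 rad and contact force between jaw and small_tin between 10 and 28 N and contact force between vee and small_tin above 8 N and velocity of joint crank between -0.05 and 0.05 rad/s); the robot touches nothing.
It fails at once if the jaw bears on the tin with over 38 N (dents it) (contact force between jaw and small_tin above 38 N).
It fails at once if the crank turns without its sleeve being held (contact force between the fingers and sleeve below 0.3 N and (velocity of joint crank above 0.4 rad/s or velocity of joint crank below -0.4 rad/s)).
It fails at once if another thing is shifted by over 30 mm (distance of any of big_tin_mid, brush, dauber, shoehorn, glass_jar, scraper from where it was at the start of the episode above 0.03 m).
It also fails if it takes over 72 s, if anything falls off the work surface, if the arm or the gripper's body presses on something with over 40 N, if the wrist force passes 120 N, or if a joint passes its speed limit or range.

## Working session

There is one attempt and no reset: what is moved stays moved. The work goes in short steps, Python scripts to look and compute and a tool call to move; the robot and the scene stay as the last step left them, time stands still between calls to the robot, and variables do not carry over. Pictures are saved under pics/ and viewed, and the job is handed in when it is done.

Besides the shell and the picture viewer there is one more tool, called in YAML: its name, and indented under it one key for each argument. drive_tool: Moves the arm, as the interface text tells. Shifts and turns lie within -1 to 1; 1 stands for 0.15 m of shift or 60 degrees of turn. Its arguments: {"type":"object","properties":{"moves":{"type":"array"},"fingers":{"type":"number"}},"required":["moves"]}

```bash
mkdir -p pics; python3 - <<'E'
from plant import sensors, vision, ticket, ctrl
import cv2, json, numpy as np
o=sensors.get_obs(); print({k:np.round(v,4).tolist() for k,v in o.items()})
print(ctrl.tcp_to_grasp)
for n in("top","side"):
    s=vision.snapshot(n); cv2.imwrite(f"pics/{n}0.png",s["pixels"][:,:,::-1])
    json.dump({k:np.array(s[k]).tolist() for k in("fx","fy","cx","cy","R","t")},open(f"{n}.json","w"))
    R=np.array(s["R"]);t=np.array(s["t"]);print(n,s["fx"],s["cx"],s["cy"],(-R.T@t).round(3),R.round(3).tolist())
E
```

```text
{'clock': 0.0, 'joint_pos': [-57.5744, 20.5896, 0.6349, -0.0199, -70.1362, -16.5064], 'qvel': [-0.0751, -0.0407, 0.1305, -0.0435, 0.0129, -0.0071], 'tau': [-0.0008, -58.2727, 29.3057, 6.9972, 0.007, -0.0001], 'tool_pos': [0.185, -0.6487, 0.2257], 'orientation': [-179.992, -0.0926, 105.9124], 'force': [0.9265, 0.7451, -0.3938], 'moment': [0.033, -0.0056, -0.0229], 'opening': 0.0876}
0.0188
top 557.6893517264571 310.4733887164958 237.4604909601007 [ 0.301 -0.04   1.331] [[-0.051, -0.999, 0.001], [-0.974, 0.05, -0.222], [0.222, -0.012, -0.975]]
side 459.62847017616167 314.0772402420796 243.9035518817324 [0.429 0.858 0.657] [[-0.987, -0.159, -0.018], [-0.065, 0.502, -0.862], [0.146, -0.85, -0.506]]
```

View pics/top0.png

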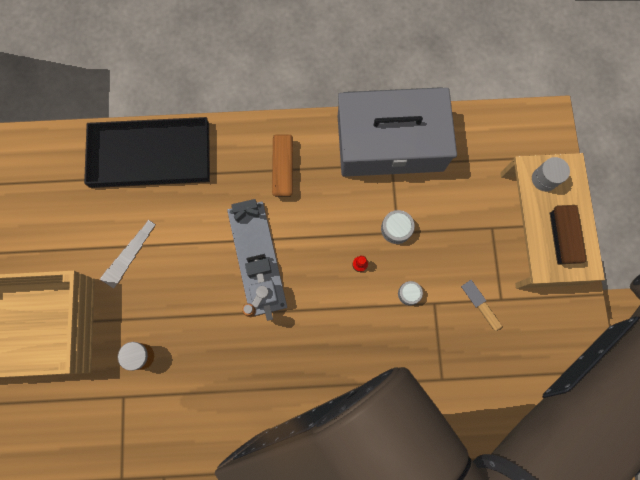

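View pics/side0.png

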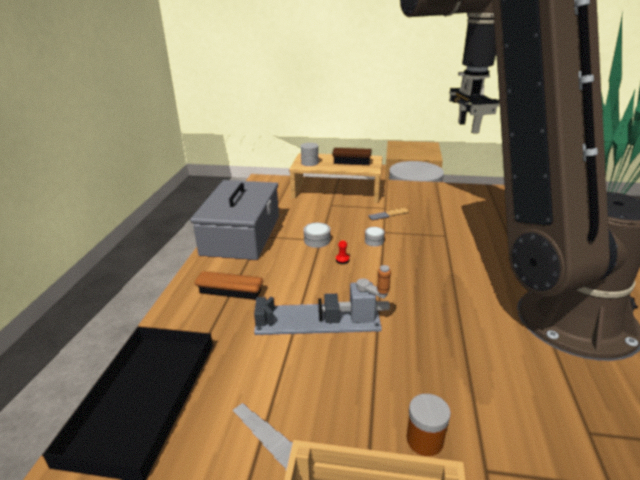

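The top view shows the clamp from the vee (245,210) to the crank (262,298), the sleeve's cap near (249,310), the small tin at (411,293), the big tin at (398,227) and the dauber at (360,264). I'll enlarge these areas.

```bash
python3 - <<'E'
import cv2
a=cv2.imread("pics/top0.png");b=cv2.imread("pics/side0.png")
cv2.imwrite("pics/c1.png",cv2.resize(a[190:330,215:315],None,fx=4.2,fy=4.2,interpolation=cv2.INTER_CUBIC))
cv2.imwrite("pics/c2.png",cv2.resize(a[200:320,340:440],None,fx=5,fy=5,interpolation=cv2.INTER_CUBIC))
cv2.imwrite("pics/c3.png",cv2.resize(b[215:345,245:405],None,fx=4.6,fy=4.6,interpolation=cv2.INTER_CUBIC))
E
```

```text
(no output)
```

View pics/c1.png

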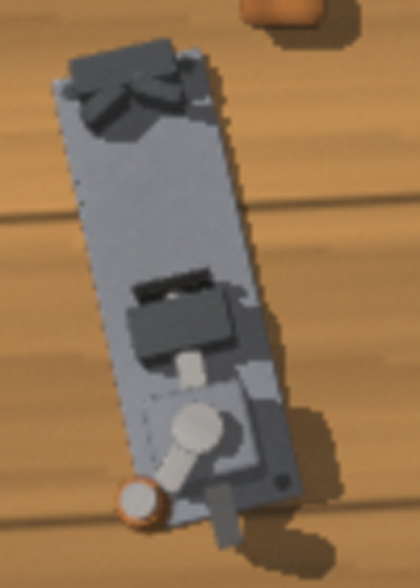

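View pics/c2.png

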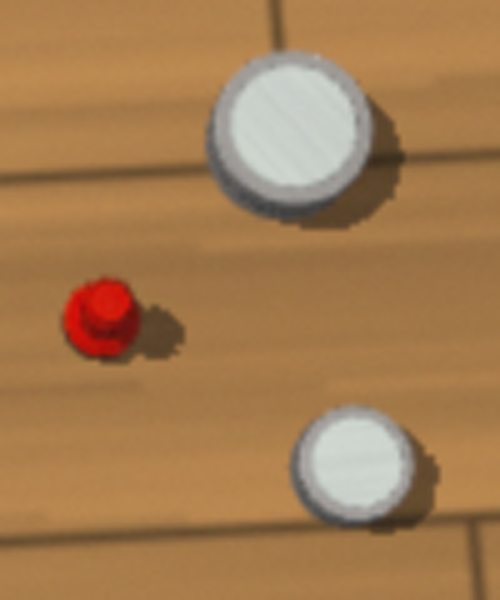

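View pics/c3.png

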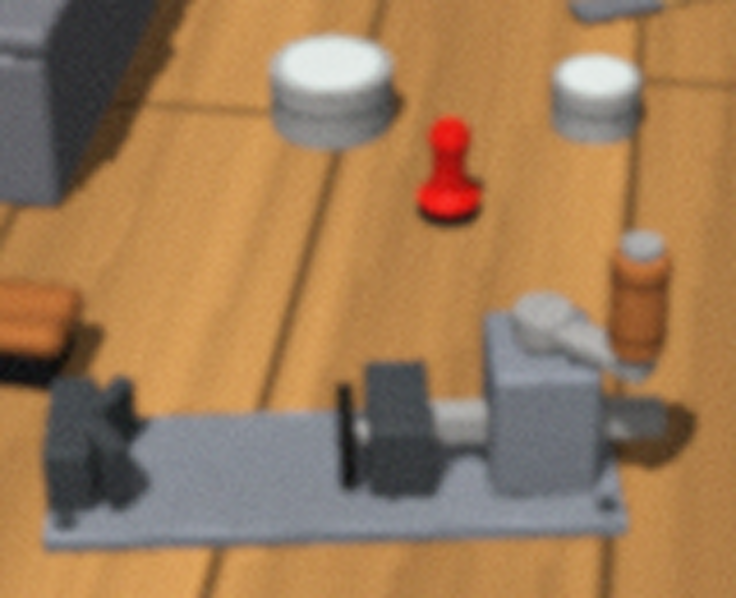

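Readings in the enlarged crops: small tin lid centre (354,464) in c2, base corners (53,85), (203,50), (300,497) in c1, crank hub (198,427) and sleeve cap (140,500) in c1. Now turning these into positions and checking them against the side view.

```bash
cat > h.py <<'E'
import json,numpy as np
C={n:json.load(open(f"{n}.json")) for n in("top","side")}
def ray(n,u,v,z):
    c=C[n];R=np.array(c["R"]);t=np.array(c["t"]);o=-R.T@t
    d=R.T@np.array([(u-c["cx"])/c["fx"],(v-c["cy"])/c["fy"],1]); return o+d*(z-o[2])/d[2]
def proj(n,X):
    c=C[n];p=np.array(c["R"])@np.array(X)+np.array(c["t"]);return np.array([c["fx"]*p[0]/p[2]+c["cx"],c["fy"]*p[1]/p[2]+c["cy"]])
def crop(n,x,y,s,ox,oy,z): return ray(n,(x+.5)/s-.5+ox,(y+.5)/s-.5+oy,z)
E
python3 - <<'E'
from h import *
T1=lambda x,y,z:crop("top",x,y,4.2,215,190,z)
T2=lambda x,y,z:crop("top",x,y,5,340,200,z)
S=lambda x,y,z:crop("side",x,y,4.6,245,215,z)
P=lambda n,a:print(n,a.round(4))
P("small top",T2(354,464,.034));P("small side",S(597,76,.034))
P("big top",T2(291,128,.04));P("big side",S(333,66,.04));P("dauber",T2(111,302,.058))
P("hub t",T1(198,427,.105));P("hub s",S(545,308,.105))
P("cap t",T1(140,500,.156));P("cap s",S(643,243,.156))
a=T1(53,85,.01);b=T1(203,50,.01);c=T1(300,497,.01)
P("fl",a);P("fr",b);P("nr",c);print(np.linalg.norm(a-b),np.linalg.norm(b-c),np.degrees(np.arctan2(*(c-b)[1::-1])),np.degrees(np.arctan2(*(b-a)[1::-1])))
a=S(47,548,.01);c=S(625,527,.01);P("side fl",a);P("side nl",c);print(np.linalg.norm(c-a),np.degrees(np.arctan2(*(c-a)[1::-1])))
E
```

```text
small top [ 0.4526 -0.2826  0.034 ]
small side [ 0.4534 -0.2802  0.034 ]
big top [ 0.6137 -0.2661  0.04  ]
big side [ 0.613  -0.2618  0.04  ]
dauber [ 0.5306 -0.1724  0.058 ]
hub t [0.4634 0.0579 0.105 ]
hub s [0.4636 0.07   0.105 ]
cap t [0.4215 0.084  0.156 ]
cap s [0.4222 0.0889 0.156 ]
fl [0.681  0.1439 0.01  ]
fr [0.6978 0.0556 0.01  ]
nr [0.4336 0.0095 0.01  ]
0.08989446119055335 0.2682290083227817 -170.11071093461695 -79.19526336440218
side fl [0.6807 0.1539 0.01  ]
side nl [0.4215 0.1033 0.01  ]
0.26413729181428863 -168.9552969865029
```

The two views agree to about 3 mm, and the sizes check out: base 90 × 268 mm, crank radius about 49 mm, hub on the midline. That gives a clamp x axis of about -170° and a crank angle of about 0.75 rad. Next I check the clearances and work out the moves.

```bash
cat >> h.py <<'E'
from scipy.spatial.transform import Rotation as Ro
def rel(x,y,z,yaw,show=True):
    from plant import sensors
    o=sensors.get_obs();R=Ro.from_euler("xyz",o["orientation"],degrees=True)
    d=R.inv().apply(np.array([x,y,z])-o["tool_pos"])/.15
    r=(R.inv()*Ro.from_euler("xyz",[180,0,yaw],degrees=True)).as_rotvec(degrees=True)/60
    if show: print("t",round(float(o["clock"]),2),"pos",np.round(o["tool_pos"],4),np.round(o["orientation"],2),"F",np.round(o["force"],2),"op",round(float(o["opening"]),4),"-> row",np.round(d,3),np.round(r,3))
    return d,r
E
python3 - <<'E'
from h import *
print("scraper ends",ray("top",463,285,.005),ray("top",500,329,.005),"shelf",ray("top",527,285,.05))
S=lambda x,y,z:crop("side",x,y,4.6,245,215,z)
a=S(47,548,0);c=S(625,527,0);print(a,c,np.linalg.norm(a-c))
T1=lambda x,y,z:crop("top",x,y,4.2,215,190,z)
print("pad top edge",T1(133,285,.045),T1(210,268,.045), "jaw top front",T1(128,308,.052),T1(228,288,.052))
rel(.453,-.2815,.15,100.3)
E
```

```text
scraper ends [ 0.46726013 -0.41535961  0.005     ] [ 0.35920543 -0.49065419  0.005     ] shelf [ 0.45409337 -0.55042433  0.05      ]
[0.68459629 0.14300804 0.        ] [0.42134498 0.09162398 0.        ] 0.2682192657578258
pad top edge [0.55275976 0.09648202 0.045     ] [0.56024555 0.05322254 0.045     ] jaw top front [0.53856383 0.09883485 0.052     ] [0.54701522 0.04310276 0.052     ]
t 0.1 pos [ 0.185  -0.6487  0.2257] [-1.7999e+02 -9.0000e-02  1.0591e+02] F [-0.19  0.63  0.11] op 0.0877 -> row [1.864 2.39  0.507] [-0.    -0.001  0.093]
```

drive_tool:
  moves:
    - [0.15,0.2,0,0,0,0.03]
    - [0.35,0.45,0,0,0,0.06]
    - [0.6,0.75,0,0,0,0.093]
    - [0.75,0.95,0,0,0,0.093]
  fingers: 1

```text
clock: 0.5
tool_pos: [0.2916, -0.4996, 0.2254]
orientation: [-180.0, -0.1, 100.2]
force: [1.3, -0.5, 0.4]
opening: 0.0873
```

```bash
python3 -c "
from h import *
rel(.453,-.2815,.15,100.3)"
```

```text
t 0.5 pos [ 0.2916 -0.4996  0.2254] [-1.7997e+02 -1.3000e-01  1.0023e+02] F [ 1.29 -0.49  0.43] op 0.0873 -> row [1.239 1.317 0.505] [-0.001 -0.002 -0.001]
```

drive_tool:
  moves:
    - [0.22,0.25,0,0,0,0]
    - [0.44,0.5,0,0,0,0]
    - [0.7,0.75,0,0,0,0]
    - [0.9,0.95,0.1,0,0,0]
    - [0.95,1.0,0.25,0,0,0]
    - [0.95,1.0,0.3,0,0,0]

```text
clock: 1.1
tool_pos: [0.4139, -0.3303, 0.1786]
orientation: [-179.8, -0.2, 100.4]
force: [0.5, -0.4, -0.7]
opening: 0.0879
```

```bash
python3 -c "
from h import *
rel(.453,-.2815,.10,100.3)"
```

```text
t 1.1 pos [ 0.4139 -0.3303  0.1786] [-179.85   -0.25  100.39] F [ 0.51 -0.38 -0.71] op 0.0879 -> row [0.271 0.317 0.525] [-0.003 -0.004  0.002]
```

drive_tool:
  moves:
    - [0.15,0.18,0.1,-0.003,-0.004,0]
    - [0.271,0.317,0.3,-0.003,-0.004,0]
    - [0.271,0.317,0.525,-0.003,-0.004,0]
    - [0.271,0.317,0.525,-0.003,-0.004,0]
    - [0.271,0.317,0.525,-0.003,-0.004,0]

```text
clock: 1.6
tool_pos: [0.4525, -0.2823, 0.1003]
orientation: [-179.9, -0.0, 100.4]
force: [0.2, -0.0, 0.1]
opening: 0.0877
```

```bash
python3 -c "
from h import *
from plant import vision
import cv2
rel(.453,-.2815,.007,100.3)
a=vision.snapshot('top')['pixels'][:,:,::-1];b=vision.snapshot('side')['pixels'][:,:,::-1]
A=cv2.resize(a[220:360,340:490],None,fx=2.6,fy=2.6,interpolation=cv2.INTER_CUBIC);B=cv2.resize(b[150:290,310:460],None,fx=2.6,fy=2.6,interpolation=cv2.INTER_CUBIC)
cv2.imwrite('pics/g1.png',np.hstack([A,B]))"
```

```text
t 1.6 pos [ 0.4525 -0.2823  0.1003] [-1.7993e+02 -1.0000e-02  1.0037e+02] F [ 0.22 -0.02  0.11] op 0.0877 -> row [0.004 0.005 0.622] [-0.001 -0.     0.001]
```

View pics/g1.png

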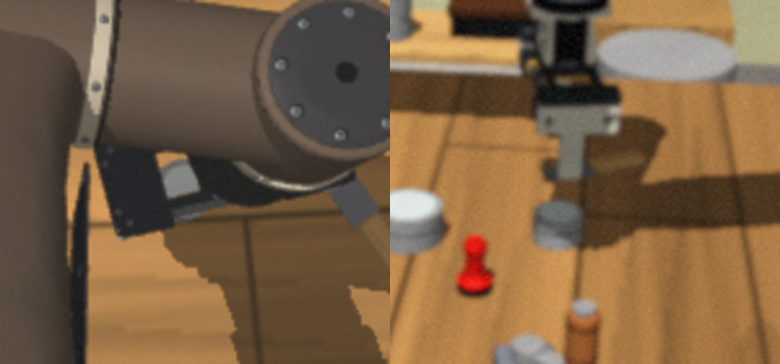

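The gripper hangs centred above the tin: the side view has the finger at (570,170) over the tin at (557,222), and the top view shows the tin between the fingers. Lowering now.

drive_tool:
  moves:
    - [0.004,0.005,0.2,0,0,0]
    - [0.004,0.005,0.4,0,0,0]
    - [0.004,0.005,0.55,0,0,0]
    - [0.004,0.005,0.61,0,0,0]
    - [0.004,0.005,0.61,0,0,0]
    - [0.004,0.005,0.61,0,0,0]

```text
clock: 2.3
tool_pos: [0.4555, -0.2825, 0.0116]
orientation: [179.8, 0.1, 100.3]
force: [-0.7, 0.1, 0.1]
opening: 0.0877
```

drive_tool:
  moves:
    - [0,0,0,0,0,0]
    - [0,0,0,0,0,0]
    - [0,0,0,0,0,0]
    - [0,0,0,0,0,0]
    - [0,0,0,0,0,0]
    - [0,0,0,0,0,0]
    - [0,0,0,0,0,0]
    - [0,0,0,0,0,0]
  fingers: -1

```text
clock: 3.1
tool_pos: [0.4556, -0.2825, 0.0118]
orientation: [179.8, 0.1, 100.4]
force: [-1.4, 1.3, 4.2]
opening: 0.0531
```

```bash
python3 -c "
from h import *
rel(.611,.0855,.15,100.3)"
```

```text
t 3.1 pos [ 0.4556 -0.2825  0.0118] [1.7977e+02 1.3000e-01 1.0036e+02] F [-1.37  1.26  4.17] op 0.0531 -> row [ 2.225  1.464 -0.921] [0.004 0.002 0.001]
```

drive_tool:
  moves:
    - [0,0,-0.1,0,0,0]
    - [0,0,-0.3,0,0,0]
    - [0,0,-0.5,0,0,0]
    - [0,0,-0.7,0,0,0]
    - [0,0,-0.8,0,0,0]
    - [0,0,-0.8,0,0,0]

```text
clock: 3.7
tool_pos: [0.4563, -0.2827, 0.1339]
orientation: [179.6, 0.2, 100.4]
force: [-0.7, -0.0, -1.8]
opening: 0.0533
```

```bash
python3 -c "
from h import *
from plant import vision
import cv2
rel(.611,.0855,.13,100.3)
b=vision.snapshot('side')['pixels'][:,:,::-1]
B=cv2.resize(b[130:270,310:460],None,fx=4,fy=4,interpolation=cv2.INTER_CUBIC)
cv2.imwrite('pics/g2.png',B)"
```

```text
t 3.7 pos [ 0.4563 -0.2827  0.1339] [179.55   0.23 100.37] F [-0.68 -0.02 -1.81] op 0.0533 -> row [2.229 1.456 0.028] [0.007 0.004 0.001]
```

View pics/g2.png

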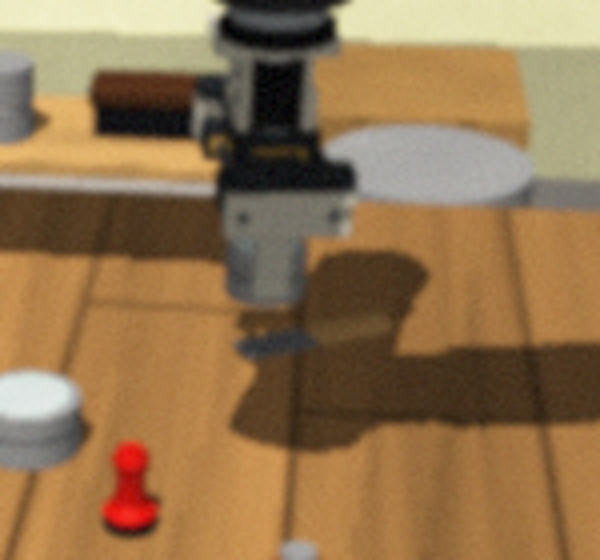

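The tin is held and lifted: in g2 it sits between the fingers at (265,270). Carrying it across.

drive_tool:
  moves:
    - [0.15,0.12,0,0,0,0]
    - [0.35,0.28,0,0.003,0.002,0]
    - [0.55,0.44,0,0.007,0.004,0]
    - [0.75,0.6,0,0.007,0.004,0]
    - [0.95,0.7,0,0.007,0.004,0]

```text
clock: 4.25
tool_pos: [0.5334, -0.1217, 0.1306]
orientation: [-179.8, -0.1, 100.3]
force: [0.6, 0.9, -1.3]
opening: 0.0535
```

```bash
python3 -c "
from h import *
rel(.611,.0855,.13,100.3)"
```

```text
t 4.25 pos [ 0.5334 -0.1217  0.1306] [-1.7978e+02 -1.0000e-01  1.0035e+02] F [ 0.61  0.89 -1.33] op 0.0535 -> row [1.266 0.757 0.003] [-0.004 -0.002  0.001]
```

drive_tool:
  moves:
    - [0.2,0.12,0,0,0,0]
    - [0.4,0.24,0,0,0,0]
    - [0.6,0.36,0,0,0,0]
    - [0.8,0.48,0,0,0,0]
    - [0.95,0.57,0,0,0,0]
    - [1.0,0.65,0,0,0,0]

```text
clock: 4.85
tool_pos: [0.6019, 0.0453, 0.1285]
orientation: [-179.6, -0.1, 100.4]
force: [0.4, -1.0, -2.4]
opening: 0.0535
```

```bash
python3 -c "
from h import *
rel(.611,.0855,.10,100.3)"
```

```text
t 4.85 pos [0.6019 0.0453 0.1285] [-1.7962e+02 -1.0000e-01  1.0044e+02] F [ 0.41 -0.99 -2.43] op 0.0535 -> row [0.252 0.11  0.19 ] [-0.006 -0.002  0.002]
```

drive_tool:
  moves:
    - [0.12,0.06,0.05,-0.003,-0.001,0]
    - [0.22,0.1,0.12,-0.006,-0.002,0.002]
    - [0.252,0.11,0.2,-0.006,-0.002,0.002]
    - [0.252,0.11,0.3,-0.006,-0.002,0.002]
    - [0.252,0.11,0.4,-0.006,-0.002,0.002]
    - [0.252,0.11,0.4,-0.006,-0.002,0.002]

```text
clock: 5.45
tool_pos: [0.6086, 0.0842, 0.0652]
orientation: [-179.7, 0.1, 100.3]
force: [-0.1, -0.7, -2.2]
opening: 0.0534
```

```bash
python3 -c "
from h import *
from plant import vision
import cv2
rel(.611,.0855,.024,100.3)
a=vision.snapshot('top')['pixels'][:,:,::-1];b=vision.snapshot('side')['pixels'][:,:,::-1]
A=cv2.resize(a[190:330,200:330],None,fx=3,fy=3,interpolation=cv2.INTER_CUBIC);B=cv2.resize(b[200:340,245:375],None,fx=3,fy=3,interpolation=cv2.INTER_CUBIC)
cv2.imwrite('pics/g3.png',np.hstack([A,B]))"
```

```text
t 5.45 pos [0.6086 0.0842 0.0652] [-1.7967e+02  7.0000e-02  1.0027e+02] F [-0.08 -0.66 -2.15] op 0.0534 -> row [0.006 0.019 0.275] [-0.006  0.001 -0.   ]
```

View pics/g3.png

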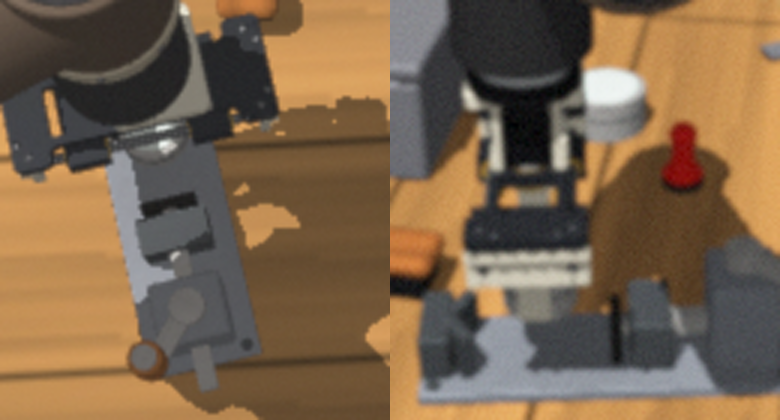

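The tin hangs over the bed between the vee and the pad, centred on the bed in the top view. Lowering in two calls and watching Fz.

drive_tool:
  moves:
    - [0.006,0.019,0.1,-0.006,0,0]
    - [0.006,0.019,0.2,-0.006,0,0]
    - [0.006,0.019,0.26,-0.006,0,0]
    - [0.006,0.019,0.275,-0.006,0,0]
    - [0.006,0.019,0.275,-0.006,0,0]

```text
clock: 6.05
tool_pos: [0.6131, 0.086, 0.0268]
orientation: [179.7, 0.1, 100.3]
force: [-0.5, -0.6, -1.0]
opening: 0.0532
```

drive_tool:
  moves:
    - [0,0,0.02,0,0,0]
    - [0,0,0.03,0,0,0]
    - [0,0,0.03,0,0,0]

```text
clock: 6.35
tool_pos: [0.6132, 0.0861, 0.0225]
orientation: [179.7, 0.1, 100.3]
force: [-0.1, 0.1, -1.2]
opening: 0.0536
```

drive_tool:
  moves:
    - [0,0,0.006,0,0,0]
    - [0,0,0.01,0,0,0]
    - [0,0,0.01,0,0,0]

```text
clock: 6.65
tool_pos: [0.6134, 0.0861, 0.0218]
orientation: [179.7, 0.1, 100.3]
force: [-2.1, -0.4, 5.0]
opening: 0.053
```

Fz rose to +5 N, so the tin is on the bed. Releasing.

drive_tool:
  moves:
    - [0,0,0,0,0,0]
    - [0,0,0,0,0,0]
    - [0,0,0,0,0,0]
    - [0,0,0,0,0,0]
    - [0,0,0,0,0,0]
    - [0,0,0,0,0,0]
    - [0,0,0,0,0,0]
    - [0,0,0,0,0,0]
  fingers: 0.8

```text
clock: 7.45
tool_pos: [0.6134, 0.0862, 0.0218]
orientation: [179.7, 0.1, 100.3]
force: [-0.9, -0.0, -0.8]
opening: 0.0786
```

drive_tool:
  moves:
    - [0,0,-0.1,0,0,0]
    - [0,0,-0.3,0,0,0]
    - [0,0,-0.5,0,0,0]
    - [0,0,-0.7,0,0,0]
    - [0,0,-0.9,0,0,0]
    - [0,0,-1,0,0,0]
    - [0,0,-1,0,0,0]

```text
clock: 8.15
tool_pos: [0.614, 0.0866, 0.1748]
orientation: [179.4, 0.0, 100.3]
force: [0.7, -0.1, 0.2]
opening: 0.0791
```

```bash
python3 -c "
from h import *
from plant import vision
import cv2
rel(.422,.086,.19,100.3)
a=vision.snapshot('top')['pixels'][:,:,::-1];b=vision.snapshot('side')['pixels'][:,:,::-1]
A=cv2.resize(a[190:330,200:330],None,fx=3,fy=3,interpolation=cv2.INTER_CUBIC);B=cv2.resize(b[200:340,255:400],None,fx=3,fy=3,interpolation=cv2.INTER_CUBIC)
cv2.imwrite('pics/g4.png',np.hstack([A,B]))"
```

```text
t 8.15 pos [0.614  0.0866 0.1748] [1.7941e+02 1.0000e-02 1.0034e+02] F [ 0.69 -0.1   0.17] op 0.0791 -> row [ 0.226 -1.259 -0.114] [0.01  0.    0.001]
```

View pics/g4.png

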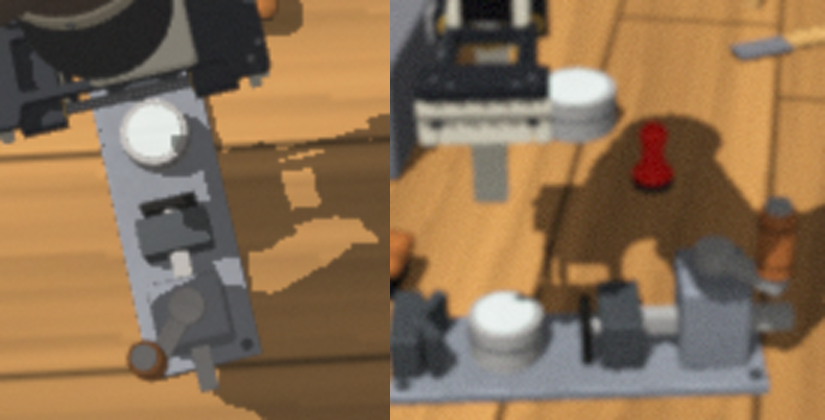

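The tin stands upright on the bed (c. (153,133) in the top half, (507,330) in the side half), and the hand is clear. On to the sleeve.

drive_tool:
  moves:
    - [0.02,-0.1,-0.1,0.005,0,0]
    - [0.07,-0.3,-0.12,0.01,0,0]
    - [0.11,-0.5,-0.12,0.01,0,0]
    - [0.15,-0.7,-0.12,0.01,0,0]
    - [0.19,-0.9,-0.12,0.01,0,0]
    - [0.226,-1.0,-0.12,0.01,0,0]
  fingers: 0.8

```text
clock: 8.85
tool_pos: [0.456, 0.0919, 0.1877]
orientation: [-179.6, 0.1, 100.3]
force: [0.8, 0.1, 0.1]
opening: 0.0791
```

```bash
python3 -c "
from h import *
rel(.4217,.0855,.19,100.3)"
```

```text
t 8.85 pos [0.456  0.0919 0.1877] [-1.7959e+02  6.0000e-02  1.0030e+02] F [0.81 0.08 0.13] op 0.0791 -> row [-0.001 -0.233 -0.014] [-0.007  0.001  0.   ]
```

drive_tool:
  moves:
    - [0,-0.12,0,-0.004,0,0]
    - [0,-0.22,0,-0.007,0,0]
    - [0,-0.233,0,-0.007,0,0]
    - [0,-0.233,0,-0.007,0,0]
    - [0,-0.233,0,-0.007,0,0]

```text
clock: 9.35
tool_pos: [0.4223, 0.086, 0.1879]
orientation: [180.0, 0.1, 100.3]
force: [0.1, 0.5, 0.1]
opening: 0.0791
```

```bash
python3 -c "
from h import *
from plant import vision
import cv2
rel(.4217,.0855,.107,100.3)
a=vision.snapshot('top')['pixels'][:,:,::-1];b=vision.snapshot('side')['pixels'][:,:,::-1]
A=cv2.resize(a[220:360,190:330],None,fx=2.8,fy=2.8,interpolation=cv2.INTER_CUBIC);B=cv2.resize(b[200:340,300:440],None,fx=2.8,fy=2.8,interpolation=cv2.INTER_CUBIC)
cv2.imwrite('pics/g5.png',np.hstack([A,B]))"
```

```text
t 9.35 pos [0.4223 0.086  0.1879] [1.7999e+02 7.0000e-02 1.0031e+02] F [0.08 0.51 0.13] op 0.0791 -> row [-0.002 -0.005  0.539] [0.    0.001 0.   ]
```

View pics/g5.png

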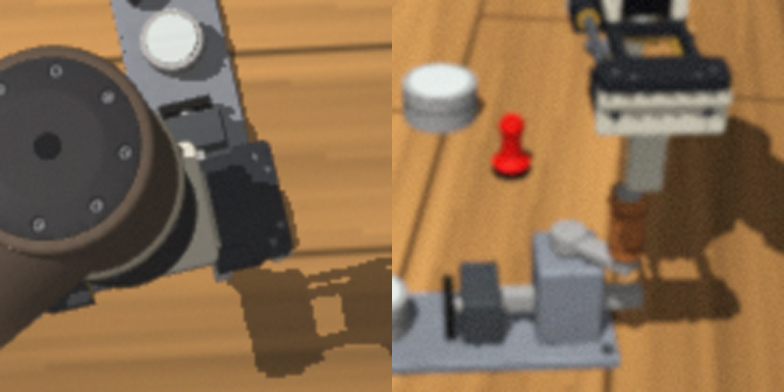

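```bash
python3 -c "
from h import *
for X in [(.4223-.18*.045,.086+.98*.045,.188),(.4217,.0855,.156),(.4217,.0855,.125),(.4217,.0855,.103)]:
  p=proj('side',X);print((p-[300,200])*2.8+392*np.array([1,0]))
S=lambda x,y,z:ray('side',(x-392)/2.8+300,y/2.8+200,z)
print(S(628,191,.156), S(628,228,.125))
"
```

```text
[641.58534119 183.19181504]
[629.21510369 186.21319564]
[626.65599509 222.34083058]
[624.89187671 247.24537148]
[0.42236965 0.09177076 0.156     ] [0.42054253 0.09246143 0.125     ]
```

Accounting for the camera bias, the sleeve lies between the fingers (fingertip seen within 3 px of its prediction). Lowering and closing.

drive_tool:
  moves:
    - [0,-0.005,0.15,0,0,0]
    - [0,-0.005,0.35,0,0,0]
    - [0,-0.005,0.5,0,0,0]
    - [0,-0.005,0.54,0,0,0]
    - [0,-0.005,0.54,0,0,0]
    - [0,-0.005,0.54,0,0,0]

```text
clock: 10.05
tool_pos: [0.4223, 0.086, 0.1075]
orientation: [180.0, 0.1, 100.3]
force: [-0.5, -0.4, 1.4]
opening: 0.0788
```

```bash
python3 -c "
from h import *
rel(.4217,.0855,.107,100.3)"
```

```text
t 10.05 pos [0.4223 0.086  0.1075] [1.7997e+02 7.0000e-02 1.0030e+02] F [-0.51 -0.4   1.39] op 0.0788 -> row [-0.003 -0.004  0.003] [ 0.001  0.001 -0.   ]
```

drive_tool:
  moves:
    - [0,0,0,0,0,0]
    - [0,0,0,0,0,0]
    - [0,0,0,0,0,0]
    - [0,0,0,0,0,0]
    - [0,0,0,0,0,0]
    - [0,0,0,0,0,0]
    - [0,0,0,0,0,0]
    - [0,0,0,0,0,0]
  fingers: -1

```text
clock: 10.85
tool_pos: [0.4223, 0.0866, 0.1076]
orientation: [179.9, 0.0, 100.3]
force: [-1.2, 3.4, 0.7]
opening: 0.0256
```

drive_tool:
  moves:
    - [0,0,0,0,0,0]
    - [0,0,0,0,0,0]
    - [0,0,0,0,0,0]
    - [0,0,0,0,0,0]

```text
clock: 11.25
tool_pos: [0.4224, 0.0866, 0.1076]
orientation: [179.9, 0.0, 100.3]
force: [-1.5, 1.4, 1.0]
opening: 0.0255
```

```bash
cat >> h.py <<'E'
HUB=np.array([.4626,.0585]); U=np.array([-.9837,-.1797]); V=np.array([.1797,-.9837])
def crank():
    from plant import sensors
    o=sensors.get_obs();d=np.array(o["tool_pos"][:2])-HUB
    th=np.arctan2(-(d@V),d@U)%(2*np.pi)
    tn=-np.sin(th)*U-np.cos(th)*V   # clockwise tangent
    r=d/np.linalg.norm(d); f=np.array(o["force"][:2])
    print("t",round(float(o["clock"]),2),"pos",np.round(o["tool_pos"],4),"th",th.round(3),"rad",np.linalg.norm(d).round(4),"Ft",(f@tn).round(2),"Fr",(f@r).round(2),"op",round(float(o["opening"]),4),np.round(o["orientation"],2))
    return th
def rows(th1,n,rad=.05,z=.107,yaw=100.3):
    th=crank()
    for a in np.linspace(th,th1,n+1)[1:]:
        p=HUB+rad*(np.cos(a)*U-np.sin(a)*V)
        d,r=rel(p[0],p[1],z,yaw,False); print(round(a,3),np.round(d,3).tolist(),np.round(r,3).tolist())
E
python3 -c "
from h import *
rows(2.0,8)"
```

```text
t 11.25 pos [0.4224 0.0866 0.1076] th 0.791 rad 0.0491 Ft 0.24 Fr 2.03 op 0.0255 [1.7994e+02 1.0000e-02 1.0029e+02]
0.942 [0.037, 0.034, 0.004] [0.001, 0.0, -0.0]
1.093 [0.063, 0.077, 0.004] [0.001, 0.0, -0.0]
1.244 [0.083, 0.123, 0.004] [0.001, 0.0, -0.0]
1.395 [0.096, 0.172, 0.004] [0.001, 0.0, -0.0]
1.547 [0.101, 0.222, 0.004] [0.001, 0.0, -0.0]
1.698 [0.098, 0.272, 0.004] [0.001, 0.0, -0.0]
1.849 [0.088, 0.322, 0.004] [0.001, 0.0, -0.0]
2.0 [0.071, 0.369, 0.004] [0.001, 0.0, -0.0]
```

The sleeve is gripped (opening 25.5 mm for 26 mm). First winding piece, checking direction and forces.

drive_tool:
  moves:
    - [0.037,0.034,0,0,0,0]
    - [0.063,0.077,0,0,0,0]
    - [0.083,0.123,0,0,0,0]
    - [0.096,0.172,0,0,0,0]

```text
clock: 11.65
tool_pos: [0.4434, 0.1052, 0.1075]
orientation: [-179.9, 0.0, 100.2]
force: [-13.1, 5.5, 10.0]
opening: 0.0257
```

```bash
python3 -c "
from h import *
rows(2.6,8)"
```

```text
t 11.65 pos [0.4434 0.1052 0.1075] th 1.361 rad 0.0505 Ft -10.02 Fr 10.11 op 0.0257 [-1.7985e+02  1.0000e-02  1.0023e+02]
1.515 [0.004, 0.052, 0.003] [-0.002, 0.0, -0.001]
1.67 [0.003, 0.103, 0.003] [-0.002, 0.0, -0.001]
1.825 [-0.006, 0.154, 0.003] [-0.002, 0.0, -0.001]
1.98 [-0.023, 0.203, 0.003] [-0.002, 0.0, -0.001]
2.135 [-0.047, 0.249, 0.002] [-0.002, 0.0, -0.001]
2.29 [-0.078, 0.29, 0.002] [-0.002, 0.0, -0.001]
2.445 [-0.115, 0.326, 0.002] [-0.002, 0.0, -0.001]
2.6 [-0.157, 0.356, 0.002] [-0.002, 0.0, -0.001]
```

```bash
sed -i 's/HUB=np.array(\[.4626,.0585\])/HUB=np.array([.4645,.0600])/' h.py; python3 -c "
from h import *
rows(2.3,8)"
```

```text
t 11.65 pos [0.4434 0.1052 0.1075] th 1.314 rad 0.0499 Ft -9.53 Fr 10.57 op 0.0257 [-1.7985e+02  1.0000e-02  1.0023e+02]
1.437 [0.009, 0.04, 0.003] [-0.002, 0.0, -0.001]
1.56 [0.012, 0.081, 0.003] [-0.002, 0.0, -0.001]
1.684 [0.01, 0.122, 0.003] [-0.002, 0.0, -0.001]
1.807 [0.003, 0.162, 0.003] [-0.002, 0.0, -0.001]
1.93 [-0.009, 0.202, 0.003] [-0.002, 0.0, -0.001]
2.053 [-0.026, 0.239, 0.002] [-0.002, 0.0, -0.001]
2.177 [-0.047, 0.274, 0.002] [-0.002, 0.0, -0.001]
2.3 [-0.072, 0.307, 0.002] [-0.002, 0.0, -0.001]
```

drive_tool:
  moves:
    - [0.009,0.04,-0.002,0,0,0]
    - [0.012,0.081,-0.002,0,0,0]
    - [0.01,0.122,-0.002,0,0,0]
    - [0.003,0.162,-0.002,0,0,0]
    - [-0.009,0.202,-0.002,0,0,0]
    - [-0.026,0.239,-0.002,0,0,0]

```text
clock: 12.25
tool_pos: [0.4786, 0.1082, 0.1075]
orientation: [-179.8, -0.0, 100.2]
force: [-7.1, 4.8, 4.8]
opening: 0.0257
```

```bash
python3 -c "
from h import *
rows(3.2,8)"
```

```text
t 12.25 pos [0.4786 0.1082 0.1075] th 2.036 rad 0.0502 Ft -8.14 Fr 2.6 op 0.0257 [-1.7976e+02 -3.0000e-02  1.0022e+02]
2.181 [-0.026, 0.041, 0.003] [-0.004, -0.001, -0.001]
2.327 [-0.056, 0.079, 0.003] [-0.004, -0.001, -0.001]
2.472 [-0.092, 0.112, 0.003] [-0.004, -0.001, -0.001]
2.618 [-0.132, 0.139, 0.003] [-0.004, -0.001, -0.001]
2.763 [-0.176, 0.16, 0.003] [-0.004, -0.001, -0.001]
2.909 [-0.222, 0.175, 0.003] [-0.004, -0.001, -0.001]
3.054 [-0.27, 0.183, 0.003] [-0.004, -0.001, -0.001]
3.2 [-0.318, 0.183, 0.003] [-0.004, -0.001, -0.001]
```

Good: Ft is about -8 N, the unloaded friction, and the radius is 50.2 mm. Continuing.

drive_tool:
  moves:
    - [-0.026,0.041,0,-0.002,0,0]
    - [-0.056,0.079,0,-0.004,0,0]
    - [-0.092,0.112,0,-0.004,0,0]
    - [-0.132,0.139,0,-0.004,0,0]
    - [-0.176,0.16,0,-0.004,0,0]
    - [-0.222,0.175,0,-0.004,0,0]
    - [-0.27,0.183,0,-0.004,0,0]
    - [-0.318,0.183,0,-0.004,0,0]

```text
clock: 13.05
tool_pos: [0.5143, 0.0671, 0.1075]
orientation: [180.0, -0.1, 100.2]
force: [-3.7, 7.8, 4.8]
opening: 0.0253
```

```bash
python3 -c "
from h import *
rows(4.3,8)"
```

```text
t 13.05 pos [0.5143 0.0671 0.1075] th 3.181 rad 0.0503 Ft -8.24 Fr -2.59 op 0.0253 [ 1.7996e+02 -1.2000e-01  1.0023e+02]
3.32 [-0.046, -0.007, 0.004] [0.001, -0.002, -0.001]
3.46 [-0.091, -0.019, 0.003] [0.001, -0.002, -0.001]
3.6 [-0.135, -0.036, 0.003] [0.001, -0.002, -0.001]
3.74 [-0.175, -0.06, 0.003] [0.001, -0.002, -0.001]
3.88 [-0.212, -0.088, 0.003] [0.001, -0.002, -0.001]
4.02 [-0.244, -0.122, 0.003] [0.001, -0.002, -0.001]
4.16 [-0.271, -0.16, 0.003] [0.001, -0.002, -0.001]
4.3 [-0.293, -0.201, 0.003] [0.001, -0.002, -0.001]
```

drive_tool:
  moves:
    - [-0.046,-0.007,0,0,-0.001,0]
    - [-0.091,-0.019,0,0.001,-0.002,0]
    - [-0.135,-0.036,0,0.001,-0.002,0]
    - [-0.175,-0.06,0,0.001,-0.002,0]
    - [-0.212,-0.088,0,0.001,-0.002,0]
    - [-0.244,-0.122,0,0.001,-0.002,0]
    - [-0.271,-0.16,0,0.001,-0.002,0]
    - [-0.293,-0.201,0,0.001,-0.002,0]

```text
clock: 13.85
tool_pos: [0.4947, 0.0201, 0.1076]
orientation: [179.8, -0.1, 100.3]
force: [6.0, 7.1, -5.4]
opening: 0.0258
```

```bash
python3 -c "
from h import *
rows(4.9,6)"
```

```text
t 13.85 pos [0.4947 0.0201 0.1076] th 4.245 rad 0.05 Ft -9.02 Fr -2.06 op 0.0258 [ 1.7975e+02 -9.0000e-02  1.0025e+02]
4.354 [-0.014, -0.033, 0.004] [0.004, -0.002, -0.001]
4.464 [-0.025, -0.068, 0.004] [0.004, -0.002, -0.001]
4.573 [-0.032, -0.104, 0.004] [0.004, -0.002, -0.001]
4.682 [-0.036, -0.14, 0.004] [0.004, -0.002, -0.001]
4.791 [-0.035, -0.176, 0.003] [0.004, -0.002, -0.001]
4.9 [-0.03, -0.212, 0.003] [0.004, -0.002, -0.001]
```

drive_tool:
  moves:
    - [-0.014,-0.033,0,0.002,-0.001,0]
    - [-0.025,-0.068,0,0.004,-0.002,0]
    - [-0.032,-0.104,0,0.004,-0.002,0]
    - [-0.036,-0.14,0,0.004,-0.002,0]
    - [-0.035,-0.176,0,0.004,-0.002,0]
    - [-0.03,-0.212,0,0.004,-0.002,0]

```text
clock: 14.45
tool_pos: [0.4663, 0.0103, 0.1077]
orientation: [179.8, 0.1, 100.3]
force: [9.5, -2.4, -7.5]
opening: 0.0254
```

```bash
python3 -c "
from h import *
from plant import vision
import cv2
crank()
b=vision.snapshot('side')['pixels'][:,:,::-1];crank()
B=cv2.resize(b[240:340,245:400],None,fx=5,fy=5,interpolation=cv2.INTER_CUBIC)
cv2.imwrite('pics/g6.png',B); rows(5.4,6)"
```

```text
t 14.45 pos [0.4663 0.0103 0.1077] th 4.857 rad 0.0497 Ft -9.38 Fr 2.7 op 0.0254 [1.7979e+02 5.0000e-02 1.0029e+02]
t 14.5 pos [0.4655 0.0102 0.1076] th 4.873 rad 0.0498 Ft -6.08 Fr 2.08 op 0.0257 [1.7980e+02 3.0000e-02 1.0027e+02]
t 14.5 pos [0.4655 0.0102 0.1076] th 4.873 rad 0.0498 Ft -6.08 Fr 2.08 op 0.0257 [1.7980e+02 3.0000e-02 1.0027e+02]
4.961 [0.004, -0.029, 0.004] [0.003, 0.001, -0.001]
5.049 [0.013, -0.057, 0.004] [0.003, 0.001, -0.001]
5.137 [0.024, -0.084, 0.004] [0.003, 0.001, -0.001]
5.224 [0.037, -0.11, 0.004] [0.003, 0.001, -0.001]
5.312 [0.052, -0.135, 0.004] [0.003, 0.001, -0.001]
5.4 [0.07, -0.159, 0.004] [0.003, 0.001, -0.001]
```

View pics/g6.png

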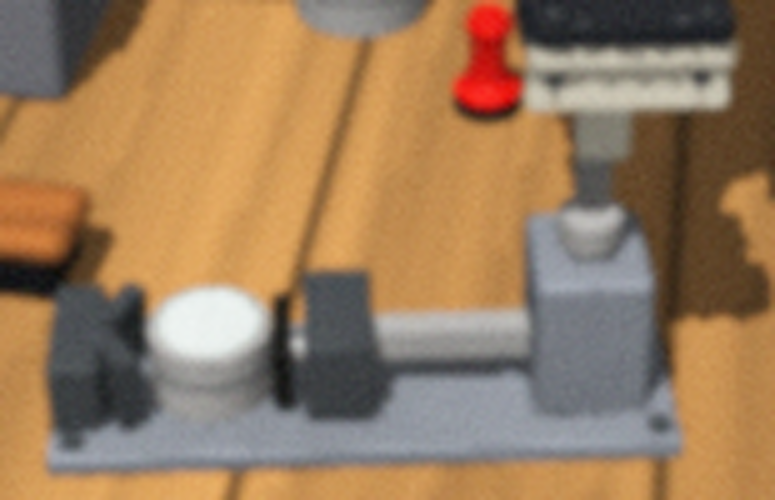

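```bash
python3 -c "
from h import *
s=HUB-.175*U
for k in (0,.01,.02): 
  p=proj('side',[*(s+k*U),.044]);print(k,(p-[245,240]+.5)*5-.5)
"
```

```text
0 [182.20235988 323.45557549]
0.01 [205.3662287  322.81433872]
0.02 [228.5259805  322.17321592]
```

The pad is already pushing the tin. Its lid centre at about (209,323) is roughly 11 mm short of the seat, so contact should come near 6.0 rad.

drive_tool:
  moves:
    - [0.004,-0.029,0,0.002,0,0]
    - [0.013,-0.057,0,0.003,0,0]
    - [0.024,-0.084,0,0.003,0,0]
    - [0.037,-0.11,0,0.003,0,0]
    - [0.052,-0.135,0,0.003,0,0]
    - [0.07,-0.159,0,0.003,0,0]

```text
clock: 15.1
tool_pos: [0.4414, 0.016, 0.1076]
orientation: [179.9, 0.1, 100.3]
force: [8.2, -4.2, -7.1]
opening: 0.0255
```

```bash
python3 -c "
from h import *
rows(5.7,8)"
```

```text
t 15.1 pos [0.4414 0.016  0.1076] th 5.376 rad 0.0497 Ft -9.19 Fr -0.05 op 0.0255 [1.7988e+02 1.0000e-01 1.0029e+02]
5.417 [0.007, -0.012, 0.004] [0.002, 0.002, -0.0]
5.457 [0.016, -0.022, 0.004] [0.002, 0.002, -0.0]
5.498 [0.025, -0.032, 0.004] [0.002, 0.002, -0.0]
5.538 [0.035, -0.041, 0.004] [0.002, 0.002, -0.0]
5.579 [0.045, -0.05, 0.004] [0.002, 0.002, -0.0]
5.619 [0.055, -0.058, 0.004] [0.002, 0.002, -0.0]
5.66 [0.066, -0.067, 0.004] [0.002, 0.002, -0.0]
5.7 [0.077, -0.074, 0.004] [0.002, 0.002, -0.0]
```

drive_tool:
  moves:
    - [0.007,-0.012,0,0,0,0]
    - [0.016,-0.022,0,0,0,0]
    - [0.025,-0.032,0,0,0,0]
    - [0.035,-0.041,0,0,0,0]

```text
clock: 15.5
tool_pos: [0.4355, 0.0197, 0.1076]
orientation: [179.8, 0.2, 100.3]
force: [6.0, -4.8, -5.6]
opening: 0.0258
```

```bash
python3 -c "
from h import *
rows(5.74,5)"
```

```text
t 15.5 pos [0.4355 0.0197 0.1076] th 5.516 rad 0.0496 Ft -7.72 Fr 0.42 op 0.0258 [1.7980e+02 1.7000e-01 1.0032e+02]
5.561 [0.009, -0.012, 0.004] [0.003, 0.003, 0.0]
5.606 [0.021, -0.021, 0.004] [0.003, 0.003, 0.0]
5.65 [0.033, -0.031, 0.004] [0.003, 0.003, 0.0]
5.695 [0.045, -0.039, 0.004] [0.003, 0.003, 0.0]
5.74 [0.057, -0.047, 0.004] [0.003, 0.003, 0.0]
```

drive_tool:
  moves:
    - [0.009,-0.012,0,0,0,0]
    - [0.021,-0.021,0,0,0,0]
    - [0.033,-0.031,0,0,0,0]
    - [0.045,-0.039,0,0,0,0]
    - [0.057,-0.047,0,0,0,0]

```text
clock: 16.0
tool_pos: [0.428, 0.0263, 0.1076]
orientation: [179.7, 0.2, 100.3]
force: [6.9, -6.1, -4.6]
opening: 0.0257
```

```bash
python3 -c "
from h import *
from plant import vision
import cv2
crank()
b=vision.snapshot('side')['pixels'][:,:,::-1]
B=cv2.resize(b[240:340,245:400],None,fx=5,fy=5,interpolation=cv2.INTER_CUBIC)
cv2.imwrite('pics/g7.png',B); rows(5.9,4)"
```

```text
t 16.0 pos [0.428  0.0263 0.1076] th 5.719 rad 0.0497 Ft -9.19 Fr -0.9 op 0.0257 [179.74   0.25 100.35]
t 16.05 pos [0.4278 0.0265 0.1076] th 5.723 rad 0.0497 Ft -8.53 Fr -0.75 op 0.0259 [179.74   0.24 100.34]
5.767 [0.012, -0.009, 0.004] [0.004, 0.004, 0.001]
5.812 [0.025, -0.016, 0.004] [0.004, 0.004, 0.001]
5.856 [0.038, -0.023, 0.004] [0.004, 0.004, 0.001]
5.9 [0.051, -0.029, 0.004] [0.004, 0.004, 0.001]
```

View pics/g7.png

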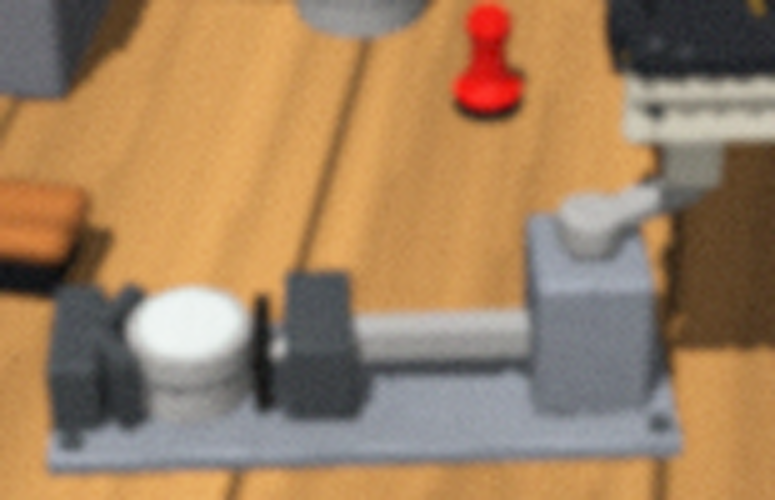

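The tin is nearly home, its lid centre at about (189,323) with roughly 3 mm to go. Force is still at the friction level. Now small steps, reading the force each time.

drive_tool:
  moves:
    - [0.012,-0.009,0,0,0,0]
    - [0.025,-0.016,0,0,0,0]
    - [0.038,-0.023,0,0,0,0]
    - [0.051,-0.029,0,0,0,0]

```text
clock: 16.45
tool_pos: [0.423, 0.0326, 0.1076]
orientation: [179.7, 0.3, 100.4]
force: [6.2, -6.3, -5.1]
opening: 0.0253
```

```bash
python3 -c "
from h import *
rows(5.98,3)"
```

```text
t 16.45 pos [0.423  0.0326 0.1076] th 5.88 rad 0.0497 Ft -8.65 Fr -1.74 op 0.0253 [179.69   0.33 100.36]
5.913 [0.01, -0.006, 0.004] [0.005, 0.005, 0.001]
5.947 [0.02, -0.01, 0.004] [0.005, 0.005, 0.001]
5.98 [0.03, -0.013, 0.004] [0.005, 0.005, 0.001]
```

drive_tool:
  moves:
    - [0.01,-0.006,0,0,0,0]
    - [0.02,-0.01,0,0,0,0]
    - [0.03,-0.013,0,0,0,0]

```text
clock: 16.75
tool_pos: [0.421, 0.036, 0.1076]
orientation: [179.7, 0.4, 100.4]
force: [6.0, -7.6, -3.7]
opening: 0.0255
```

```bash
python3 -c "
from h import *
rows(6.06,3)"
```

```text
t 16.75 pos [0.421  0.036  0.1076] th 5.959 rad 0.0497 Ft -9.53 Fr -1.55 op 0.0255 [179.66   0.42 100.39]
5.993 [0.01, -0.005, 0.004] [0.006, 0.007, 0.001]
6.026 [0.021, -0.008, 0.004] [0.006, 0.007, 0.001]
6.06 [0.032, -0.011, 0.004] [0.006, 0.007, 0.001]
```

drive_tool:
  moves:
    - [0.01,-0.005,0,0,0,0]
    - [0.021,-0.008,0,0,0,0]
    - [0.032,-0.011,0,0,0,0]

```text
clock: 17.05
tool_pos: [0.4191, 0.0395, 0.1076]
orientation: [179.6, 0.5, 100.4]
force: [6.2, -7.9, -3.8]
opening: 0.0249
```

```bash
python3 -c "
from h import *
rows(6.14,3)"
```

```text
t 17.05 pos [0.4191 0.0395 0.1076] th 6.04 rad 0.0498 Ft -9.76 Fr -2.45 op 0.0249 [179.64   0.53 100.41]
6.073 [0.01, -0.004, 0.004] [0.006, 0.009, 0.002]
6.107 [0.021, -0.006, 0.004] [0.006, 0.009, 0.002]
6.14 [0.032, -0.008, 0.004] [0.006, 0.009, 0.002]
```

drive_tool:
  moves:
    - [0.01,-0.004,0,0,0,0]
    - [0.021,-0.006,0,0,0,0]
    - [0.032,-0.008,0,0,0,0]

```text
clock: 17.35
tool_pos: [0.4177, 0.043, 0.1076]
orientation: [179.6, 0.7, 100.4]
force: [6.9, -9.0, -3.5]
opening: 0.0254
```

```bash
python3 -c "
from h import *
from plant import vision
import cv2
crank()
b=vision.snapshot('side')['pixels'][:,:,::-1]
B=cv2.resize(b[240:340,245:400],None,fx=5,fy=5,interpolation=cv2.INTER_CUBIC)
cv2.imwrite('pics/g8.png',B); rows(6.2,2)"
```

```text
t 17.35 pos [0.4177 0.043  0.1076] th 6.115 rad 0.0498 Ft -10.77 Fr -3.42 op 0.0254 [179.63   0.65 100.44]
t 17.4 pos [0.4177 0.0431 0.1076] th 6.118 rad 0.0497 Ft -9.99 Fr -4.12 op 0.0255 [179.63   0.65 100.43]
6.159 [0.013, -0.004, 0.004] [0.006, 0.011, 0.002]
6.2 [0.027, -0.005, 0.004] [0.006, 0.011, 0.002]
```

View pics/g8.png

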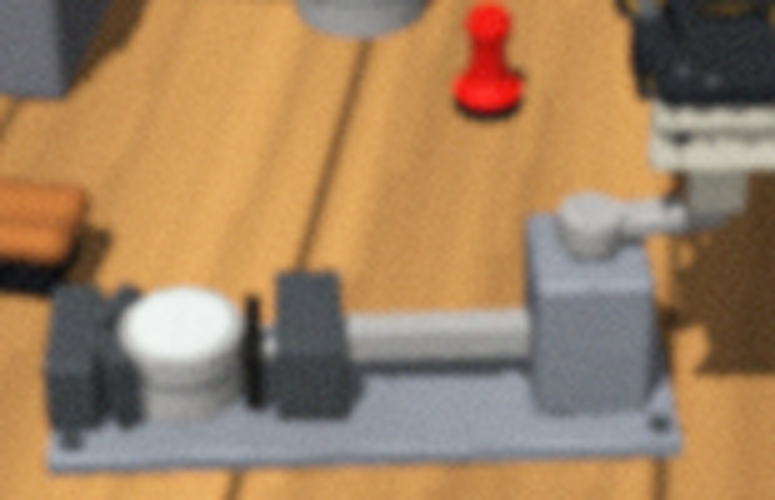

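The vee's left edge has moved from about x=53 to x=49, so the spring is taking load. I'll measure that shift numerically.

```bash
cat > vs.py <<'E'
import cv2,numpy as np
def shift(A,B):
    # vee back plate: match template from A in B, subpixel parabola in x
    y0,y1,x0,x1=292,395,38,86
    T=A[y0:y1,x0:x1]; W=B[y0:y1,x0-14:x1+14]
    m=-cv2.matchTemplate(W,T,cv2.TM_SQDIFF).ravel()
    i=int(m.argmax()); o=0
    if 0<i<len(m)-1: o=.5*(m[i-1]-m[i+1])/(m[i-1]-2*m[i]+m[i+1])
    return i+o-14
E
python3 -c "
from vs import *
I=[cv2.imread(f'pics/g{k}.png') for k in (6,7,8)]
print([shift(I[0],x)/2.316 for x in I],'mm')"
```

```text
[np.float32(0.00094790943), np.float32(0.18894364), np.float32(-0.9535998)] mm
```

Image (about 1 mm of vee give, i.e. roughly 8 N) and force slope agree: contact is near 6.0 rad. Target is about 6.24. Continuing in small steps.

drive_tool:
  moves:
    - [0.013,-0.004,0,0,0,0]
    - [0.027,-0.005,0,0,0,0]
    - [0.027,-0.005,0,0,0,0]

```text
clock: 17.7
tool_pos: [0.4168, 0.0459, 0.1076]
orientation: [179.6, 0.8, 100.5]
force: [5.9, -8.7, -3.1]
opening: 0.0256
```

```bash
python3 -c "
from h import *
from vs import *
from plant import vision
crank()
b=np.mean([vision.snapshot('side')['pixels'][:,:,::-1].astype(float) for _ in range(4)],0).astype(np.uint8);crank()
B=cv2.resize(b[240:340,245:400],None,fx=5,fy=5,interpolation=cv2.INTER_CUBIC)
cv2.imwrite('pics/g9.png',B)
print([shift(cv2.imread(f'pics/g{k}.png'),B)/2.316 for k in (6,7)]); rows(6.25,2)"
```

```text
t 17.7 pos [0.4168 0.0459 0.1076] th 6.177 rad 0.0498 Ft -9.97 Fr -3.22 op 0.0256 [179.63   0.77 100.46]
t 17.9 pos [0.4167 0.0459 0.1076] th 6.177 rad 0.0498 Ft -9.91 Fr -2.86 op 0.0255 [179.63   0.76 100.45]
[np.float32(-1.7143054), np.float32(-1.9104081)]
t 17.9 pos [0.4167 0.0459 0.1076] th 6.177 rad 0.0498 Ft -9.91 Fr -2.86 op 0.0255 [179.63   0.76 100.45]
6.214 [0.012, -0.002, 0.004] [0.006, 0.013, 0.003]
6.25 [0.024, -0.003, 0.003] [0.006, 0.013, 0.003]
```

drive_tool:
  moves:
    - [0.012,-0.002,0,0,0,0]
    - [0.024,-0.003,0,0,0,0]
    - [0.024,-0.003,0,0,0,0]

```text
clock: 18.2
tool_pos: [0.4161, 0.0481, 0.1076]
orientation: [179.6, 0.9, 100.5]
force: [6.0, -9.0, -1.1]
opening: 0.0262
```

```bash
python3 -c "
from h import *
from vs import *
from plant import vision
crank()
b=np.mean([vision.snapshot('side')['pixels'][:,:,::-1].astype(float) for _ in range(4)],0).astype(np.uint8);crank()
B=cv2.resize(b[240:340,245:400],None,fx=5,fy=5,interpolation=cv2.INTER_CUBIC)
cv2.imwrite('pics/g10.png',B)
print([shift(cv2.imread(f'pics/g{k}.png'),B)/2.316 for k in (6,7)]); rows(6.3,2)"
```

```text
t 18.2 pos [0.4161 0.0481 0.1076] th 6.224 rad 0.0498 Ft -10.18 Fr -3.65 op 0.0262 [179.64   0.9  100.48]
t 18.4 pos [0.4161 0.0481 0.1076] th 6.223 rad 0.0498 Ft -10.28 Fr -3.46 op 0.0257 [179.63   0.9  100.47]
[np.float32(-1.9309512), np.float32(-2.130039)]
t 18.4 pos [0.4161 0.0481 0.1076] th 6.223 rad 0.0498 Ft -10.28 Fr -3.46 op 0.0257 [179.63   0.9  100.47]
6.261 [0.013, -0.002, 0.004] [0.006, 0.015, 0.003]
6.3 [0.026, -0.002, 0.003] [0.006, 0.015, 0.003]
```

Image says about 16 N, angle about 18–20 N. One more slight nudge, reading the force while moving.

drive_tool:
  moves:
    - [0.008,-0.001,0,0,0,0]
    - [0.016,-0.001,0,0,0,0]

```text
clock: 18.6
tool_pos: [0.4159, 0.049, 0.1076]
orientation: [179.7, 1.1, 100.5]
force: [6.0, -10.7, -3.3]
opening: 0.0254
```

```bash
python3 -c "
from h import *
from vs import *
from plant import vision
crank()
b=np.mean([vision.snapshot('side')['pixels'][:,:,::-1].astype(float) for _ in range(4)],0).astype(np.uint8);crank()
B=cv2.resize(b[240:340,245:400],None,fx=5,fy=5,interpolation=cv2.INTER_CUBIC)
cv2.imwrite('pics/g11.png',B)
print([shift(cv2.imread(f'pics/g{k}.png'),B)/2.316 for k in (6,7)])"
```

```text
t 18.6 pos [0.4159 0.049  0.1076] th 6.241 rad 0.0498 Ft -11.73 Fr -3.53 op 0.0254 [179.66   1.05 100.49]
t 18.8 pos [0.4159 0.0491 0.1075] th 6.242 rad 0.0498 Ft -10.41 Fr -3.03 op 0.0253 [179.66   1.04 100.49]
[np.float32(-2.241304), np.float32(-2.4379184)]
```

View pics/g11.png

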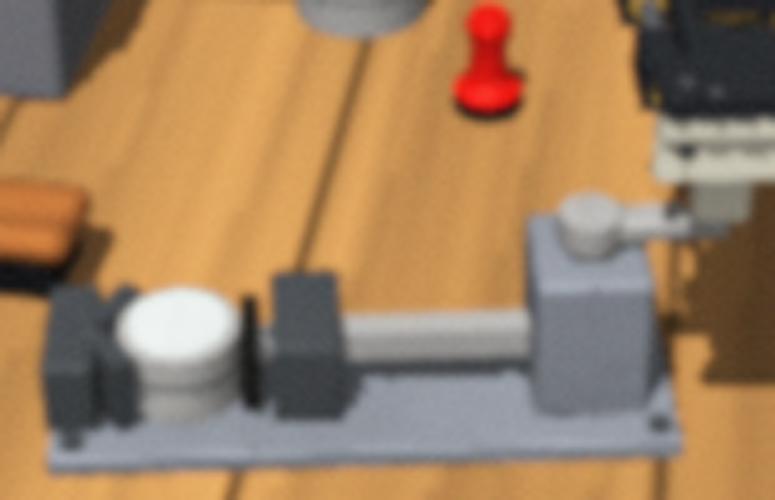

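Vee give is about 2.3 mm (≈19 N), moving Ft is 11.7 N, and the angle is about 0.24–0.27 rad past contact: all near the target. Unloading the arm, then letting go.

drive_tool:
  moves:
    - [0,0,0,0,0,0]
    - [0,0,0,0,0,0]

```text
clock: 19.0
tool_pos: [0.4161, 0.0489, 0.1076]
orientation: [179.7, 1.1, 100.5]
force: [1.4, -2.6, 0.1]
opening: 0.0253
```

drive_tool:
  moves:
    - [0,0,0,0,0,0]
    - [0,0,0,0,0,0]

```text
clock: 19.2
tool_pos: [0.4161, 0.0489, 0.1076]
orientation: [179.7, 1.1, 100.5]
force: [0.9, -1.7, -0.1]
opening: 0.0254
```

```bash
python3 -c "
from h import *
crank()"
```

```text
t 19.2 pos [0.4161 0.0489 0.1076] th 6.238 rad 0.0497 Ft -1.87 Fr -0.47 op 0.0254 [179.66   1.06 100.47]
```

drive_tool:
  moves:
    - [0,0,0,0,0,0]
    - [0,0,0,0,0,0]
    - [0,0,0,0,0,0]
    - [0,0,0,0,0,0]
    - [0,0,0,0,0,0]
    - [0,0,0,0,0,0]
    - [0,0,0,0,0,0]
    - [0,0,0,0,0,0]
  fingers: 0.8

```text
clock: 20.0
tool_pos: [0.4161, 0.0489, 0.1076]
orientation: [179.7, 1.1, 100.5]
force: [0.1, -0.1, 0.4]
opening: 0.0781
```

drive_tool:
  moves:
    - [0,0,-0.1,0,0,0]
    - [0,0,-0.25,0,0,0]
    - [0,0,-0.4,0,0,0]
    - [0,0,-0.55,0,0,0]
    - [0,0,-0.7,0,0,0]
    - [0,0,-0.8,0,0,0]
    - [0,0,-0.8,0,0,0]

```text
clock: 20.7
tool_pos: [0.416, 0.0514, 0.2296]
orientation: [179.4, 1.0, 100.5]
force: [0.6, -0.7, 0.2]
opening: 0.0789
```

```bash
python3 -c "
from h import *
from vs import *
from plant import vision
crank()
b=np.mean([vision.snapshot('side')['pixels'][:,:,::-1].astype(float) for _ in range(4)],0).astype(np.uint8)
B=cv2.resize(b[240:340,245:400],None,fx=5,fy=5,interpolation=cv2.INTER_CUBIC)
cv2.imwrite('pics/g12.png',B)
a=vision.snapshot('top')['pixels'][:,:,::-1];cv2.imwrite('pics/top1.png',a)
print([shift(cv2.imread(f'pics/g{k}.png'),B)/2.316 for k in (6,7,11)])"
```

```text
t 20.7 pos [0.416  0.0514 0.2296] th 0.006 rad 0.0492 Ft -0.81 Fr -0.46 op 0.0789 [179.44   0.99 100.49]
[np.float32(-3.1564734), np.float32(-3.3574078), np.float32(-0.83843535)]
```

View pics/g12.png

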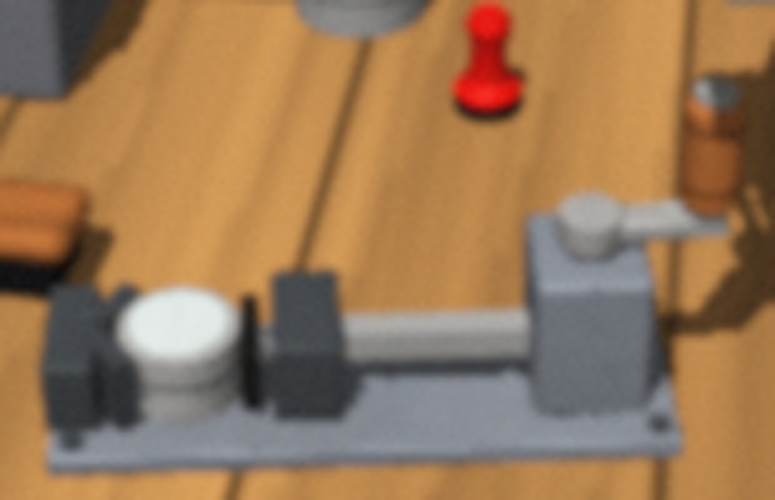

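View pics/top1.png

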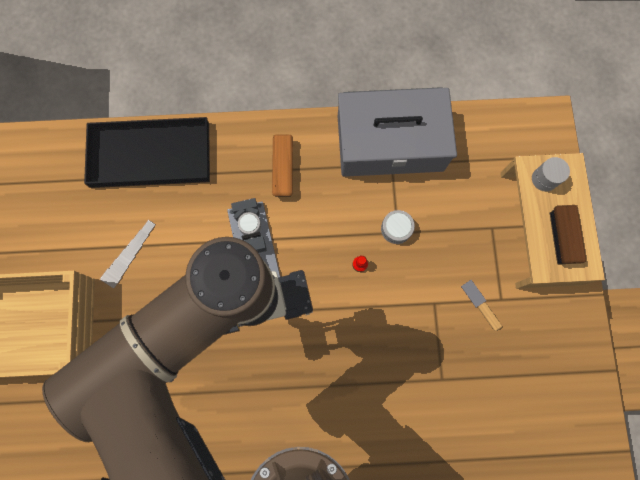

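The sleeve is free and the arm is clear. The vee match reads 0.8 mm further than before release, but the lighting changed, so I'm checking with a brightness-proof match against fixed parts.

```bash
python3 -c "
import cv2,numpy as np
def sh(A,B,y0,y1,x0,x1):
    g=lambda I:cv2.Sobel(cv2.GaussianBlur(cv2.cvtColor(I,cv2.COLOR_BGR2GRAY),(0,0),2).astype(np.float32),cv2.CV_32F,1,0)
    A,B=g(A),g(B);p=12
    m=cv2.matchTemplate(B[y0:y1,x0-p:x1+p],A[y0:y1,x0:x1],cv2.TM_CCOEFF_NORMED).ravel();i=int(m.argmax())
    return round((i+.5*(m[i-1]-m[i+1])/(m[i-1]-2*m[i]+m[i+1])-p)/2.316,2), round(float(m[i]),2)
I={k:cv2.imread(f'pics/g{k}.png') for k in range(6,13)}
R=dict(vee=(292,400,36,86),veein=(290,420,88,112),jaw=(275,410,262,360),gearbox=(300,400,515,680),corner=(425,470,40,110),dauber=(5,115,440,530))
for n,r in R.items(): print(n,'vs g6:',[sh(I[6],I[k],*r) for k in range(7,13)] ,'g12 vs g11',sh(I[11],I[12],*r))
"
```

```text
vee vs g6: [(np.float32(0.06), 0.96), (np.float32(-1.08), 0.95), (np.float32(-1.82), 0.97), (np.float32(-2.06), 0.97), (np.float32(-2.39), 0.97), (np.float32(-2.47), 0.97)] g12 vs g11 (np.float32(-0.11), 0.98)
veein vs g6: [(np.float32(-0.13), 0.92), (np.float32(-1.83), 0.89), (np.float32(-2.11), 0.94), (np.float32(-2.31), 0.94), (np.float32(-2.5), 0.93), (np.float32(-2.45), 0.92)] g12 vs g11 (np.float32(0.07), 0.97)
jaw vs g6: [(np.float32(-5.25), 0.28), (np.float32(2.74), 0.31), (np.float32(2.12), 0.29), (np.float32(1.55), 0.28), (np.float32(1.46), 0.28), (np.float32(1.41), 0.28)] g12 vs g11 (np.float32(-0.03), 0.99)
gearbox vs g6: [(np.float32(-0.15), 0.91), (np.float32(0.08), 0.95), (np.float32(0.07), 0.95), (np.float32(0.11), 0.93), (np.float32(0.11), 0.93), (np.float32(0.06), 0.93)] g12 vs g11 (np.float32(-0.05), 0.98)
corner vs g6: [(np.float32(-0.05), 0.97), (np.float32(-0.12), 0.97), (np.float32(-0.14), 0.98), (np.float32(-0.15), 0.97), (np.float32(-0.17), 0.97), (np.float32(-0.18), 0.97)] g12 vs g11 (np.float32(-0.03), 0.99)
dauber vs g6: [(np.float32(0.43), 0.82), (np.float32(0.41), 0.81), (np.float32(0.42), 0.82), (np.float32(0.44), 0.82), (np.float32(0.41), 0.82), (np.float32(0.4), 0.82)] g12 vs g11 (np.float32(-0.0), 0.99)
```

With the brightness-proof match, the vee give is 2.4 mm (≈19 N) and did not change on release. The jaw, gearbox and bystanders are unmoved. Handing in.

```bash
python3 -c "
from plant import ticket
print(ticket.close_job())"
```

```text
the job is handed in; nothing more can be done
None
```

I stood the small tin on the clamp's bed and let it go. I then gripped the crank's sleeve and wound it clockwise from about 0.8 to 6.24 rad without letting go. That was about 0.24–0.27 rad past first contact. I then took the load off the arm, opened the fingers, moved clear and handed in at about 21 s; the hand-in gives no verdict.

**Clamping force:** the vee had given about 2.4 mm after release, which is about 19 N. The angle past contact suggested 19–21 N. The sleeve force while moving (11.7 N against about 8.7 N unloaded) gave less, about 15 N. All three are inside the 10–28 N window.

**After release:** the tin is upright and home in the vee. The vee, jaw and gearbox had not moved (within 0.1 mm) since before I let go. In the last pictures the bystanders in view (big tin, dauber, brush, shoehorn and scraper) look unmoved. The arm hid the glass jar in the last top view, so I did not check it.

**One check disagreed:** a first image match showed the vee 0.8 mm further on after release. A second match that ignores brightness put that down to the changed lighting.

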